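# Retension a cam hold-down clamp on a pipetting deck

## Robot

A 6-joint arm with a two-finger parallel gripper is mounted at the origin on the work surface. World frame = base frame: x ahead of the robot, y to its left, z up, the work surface at z = 0. Lengths are in m, angles in rad, forces in N, time in s.
With the tool pointing down it reaches from about 0.325 to 0.85 m from the base axis. Payload 15.5 kg.
Tool frame: the origin (TCP) lies at the very end of the fingers, on their centre line; the grasp point (between the pads) lies 19 mm behind it; z points along the fingers, y is the line along which they close (so a half turn about z gives the same grasp; the last joint's range is limited). The gripper opens to 91 mm and grips with 3 to 60 N. Pads are 32 mm wide; open, the fingers measure 118 mm over their backs; the gripper's body (76 mm by 178 mm) begins 60 mm behind the grasp point.
Start: joints at [1.194, 0.494, 1.345, -0, 1.302, -0.096], TCP at [0.173, 0.601, 0.214] pointing down, gripper open.
Joint ranges: [-2.91, 2.91], [-0.82, 2.16], [0.22, 2.67], [-1.22, 4.37], [0.12, 2.79], [-3.08, 3.08]. Speed limits (rad/s): [1.89, 1.89, 2.57, 3.01, 3.01, 3.01].

## Interface

Orientations are given as a unit quaternion [w, x, y, z].
In Python, from plant import telemetry, eyes, order gives the robot as it stands.
- The arm moves only by the shell command python3 -m crank 'ROWS'. ROWS is JSON, a list of rows, each an object with "translation": the shift along the tool's x, y, z in mm, a list of three; "dr": the turn, a rotation vector about the tool's x, y, z in rad, a list of three; "jaw": the opening, from 0 (shut) to 1 (fully open). A call has 1 to 12 rows; each row is the pose to reach, as a shift and turn from the pose commanded when the call began, along the tool's axes at that moment; what a row does not reach only later rows make up. A row lasts 1/8 s, in which the tool goes at most 62.5 mm and 10.7 degrees, less where a joint would pass 70% of its speed; a pose out of reach is approached as far as the arm can. A call with a gripper value outside its range is refused whole. The fingers move at their own pace and stop on an object; the grip force is fixed at half the most. Time passes only in rows, so rows that repeat a pose let the fingers close. It gives the time, the measured TCP pose, the force and the opening at its end, in the units of the state.
- telemetry.read_state(): the state, without advancing time (a new reading comes with each control period).
- eyes.camera(name): name is "scene" or "top" or "wrist"; returns a dict with "color" (400x640x3 uint8, blue, green, red), "range_z" (400x640 float32, m along the optical axis (not along the pixel's ray), 0 where there is no reading), "mtx" (3x3 intrinsics, pixels), "camera_from_world" (4x4, takes a point from world to camera coordinates). Camera axes: x right, y down, z forward; pixel columns grow to the right and rows downward; lengths in m; the calibration is good to about 2 mm. A picture is of the moment at which its call begins.
- order.close_job(): hands the job in, once; it reports no verdict.
The state is a dict: "t": time; "q": joint angles; "qd": joint speeds; "joint_torque": joint torques, N m; "ee_pos": TCP position; "eef_rot": TCP orientation; "force": force on the tool from outside, world axes, zero at the start; "torque": the same for the moment, N m; "grip_width": opening from 0.0 (shut) to 1.0 (fully open).
Only numpy, scipy, OpenCV 4.12 (cv2) and the standard library are available. Lean on these libraries where they do the work, as an engineer would, in place of code of your own. Each camera call takes 0.05 s, during which the arm holds its last target. There are 200 camera calls.

## Task

The plate clamp with the orange cam lever is too loose. Flip its orange lever up until it stands upright, then turn that clamp's wing nut clockwise until its yellow end lines up with the green mark on the white dial, and then flip the orange lever back down flat to lock it. Do not touch the look-alike clamp with the black lever.

Things in the scene. Friction and masses are not known exactly. Their poses are not given: they have to be found in the camera images.
- clamp: The loose clamp, orange lever: fixed aluminium base 236 x 115 mm, 12 mm high, origin at the centre of its underside. A steel bar (22 mm wide, top at height 42 mm) runs along its y axis over a microplate (top at 27 mm). Wing nut axis at y = +88 mm, lever pivot at y = -88 mm, both x = 0. It may stand left or right, turned up to 17 degrees from y.
- lever_grip (a point): Orange cam lever, centre of its end grip (30 mm long, 16 wide, 14 high; the lever is 12 wide between). x axis: from the pivot out along the lever; y axis: along the level pivot pin. The pivot lies 88 mm from here in the point's -x direction, at height 72 mm. Shut, the lever lies level 30 mm above the bar and points at the wing nut.
- lever (a joint): Orange lever's angle about its pivot pin (rad): 0 = shut, level; 1.57 = upright; stop at 1.8. As it grows the grip swings up and away from the wing nut. Starts at 0 to 0.06. It is stiff (about 2.5 N at the grip) and stays where it is left.
- nut_grip (a point): Black wing nut of the orange-levered clamp, centre of its wing, height 71 mm: an upright flat bar 56 mm long, 12 wide, 24 high, turning on a vertical axis through this point. x axis: along the wing to its yellow end; z up. Below it is a white dial 84 mm across, top at height 45 mm, with a green mark on the side away from the lever.
- nut (a joint): That wing nut's angle (rad), growing clockwise seen from above; 1.4 = yellow end at the green mark; stops at -0.2 and 2.0. Starts 0.9 to 1.4 rad short of the mark. It turns stiffly (0.06 N m) and stays where it is left.
- clamp_other: The look-alike clamp with a black lever, already set and shut, to be left alone. Same sizes and axes as the orange-levered clamp; under 95 mm high.

How it is judged:
On the way, in this order (a step that is already met when the one before it is completed fails the run):
1. the orange lever is flipped up (beyond 69 degrees) (value of joint lever above 1.2 rad), for 0.2 s.
2. with the lever still up, the wing nut's yellow end is turned to the green mark (value of joint lever above 1 rad and value of joint nut between 1.2 and 1.6 rad), for 0.2 s.
3. the orange lever is flipped back down (value of joint lever below 0.15 rad), for 0.2 s.
At the end, for the whole second after the job is handed in: The orange lever is shut (joint lever under 0.15 rad, about 8 degrees) and at rest, and the wing nut's yellow end is within 0.2 rad (11 degrees) of the green mark (joint nut 1.2 to 1.6) (value of joint lever below 0.15 rad and value of joint nut between 1.2 and 1.6 rad and velocity of joint lever between -0.05 and 0.05 rad/s); the robot touches nothing.
It fails at once if the clamp with the black lever is touched (over 1 N) (contact force between clamp_other and the fingers above 1 N or contact force between clamp_other and the arm above 1 N).
It also fails if it takes over 64 s, if anything falls off the work surface, if the arm or the gripper's body presses on something with over 40 N, if the wrist force passes 120 N, or if a joint passes its speed limit or range.

## Working session

There is one attempt and no reset: what is moved stays moved. The work goes in short steps, Python scripts to look and compute and a shell command to move; the robot and the scene stay as the last step left them, time stands still between calls to the robot, and variables do not carry over. Pictures are saved under pics/ and viewed, on a budget of 10 in all, crops included, one or two more only if the job needs it, and the job is handed in when it is done.

```bash
mkdir -p pics; ls
python3 - <<'E'
from plant import telemetry, eyes
import cv2
s=telemetry.read_state(); print({k:s[k] for k in ('t','ee_pos','eef_rot','force','grip_width')})
c=eyes.camera('top'); cv2.imwrite('pics/top.png',c['color']); print(c['mtx'],c['camera_from_world'])
import pickle; pickle.dump(c,open('top.pkl','wb'))
E
```

```text
pics
{'t': 0.0, 'ee_pos': array([0.17305049, 0.60014992, 0.21332431]), 'eef_rot': array([-1.56040777e-04,  1.39958687e-01,  9.90157136e-01, -6.22171376e-04]), 'force': array([-0.46935362,  0.1105849 , -0.42769293]), 'grip_width': 0.997240714519124}
[[409.14858493   0.         323.99337224]
 [  0.         409.14858493 193.85725906]
 [  0.           0.           1.        ]] [[-0.02676244 -0.99959003 -0.01017527 -0.00684106]
 [-0.98877702  0.02796685 -0.14675785  0.55709219]
 [ 0.14698226  0.00613348 -0.98912011  0.82444904]
 [ 0.          0.          0.          1.        ]]
```

View pics/top.png

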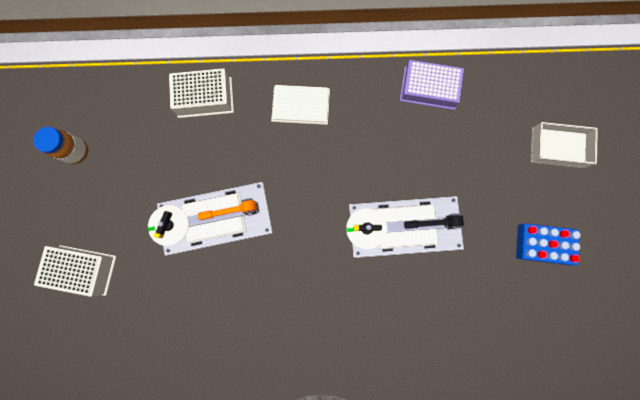

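The orange clamp is on the left: pivot near (250,207), grip near (206,215), nut near (165,224), yellow end near (157,234), green mark near (151,229). The black clamp is on the right. I'll enlarge it and measure.

```bash
cat > h.py <<'E'
import numpy as np, cv2
def at_height(c,u,v,z):
    M=np.linalg.inv(c['camera_from_world']); d=M[:3,:3]@np.linalg.inv(c['mtx'])@[u,v,1]; o=M[:3,3]
    return o+d*(z-o[2])/d[2]
def pix(c,p):
    q=c['camera_from_world']@np.r_[p,1]; q=c['mtx']@q[:3]; return q[:2]/q[2]
def crop(c,x0,y0,w,h,k,name):
    cv2.imwrite(name,cv2.resize(c['color'][y0:y0+h,x0:x0+w],None,fx=k,fy=k,interpolation=cv2.INTER_CUBIC))
E
python3 - <<'E'
import pickle; from h import *
c=pickle.load(open('top.pkl','rb')); crop(c,140,175,140,85,5.7,'pics/c1.png')
for n,u,v,z in [('piv',250,207,.072),('grip',205,215,.072),('nut',165,223,.083)]: print(n,at_height(c,u,v,z).round(4), c['range_z'][v,u])
E
```

```text
piv [0.5293 0.1287 0.072 ] 0.8179654
grip [0.5156 0.2202 0.072 ] 0.8169417
nut [0.5006 0.2968 0.083 ] 0.8243536
```

View pics/c1.png

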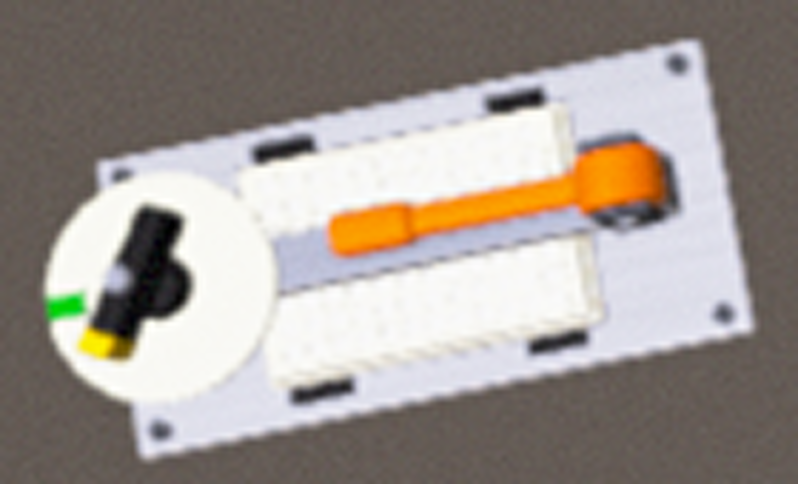

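The crop shows the plate corners at (97,160), (698,40), (753,330) and (143,458), and the dial centre at (161,288). The wing runs from (160,212) to its yellow end at (106,345), and the grip centre is at (370,230).

Run:
```python
import pickle; from h import *
c=pickle.load(open('top.pkl','rb')); k=5.7
f=lambda u,v,z: at_height(c,140+(u-2.35)/k,175+(v-2.35)/k,z)
C=np.array([f(*p,.012) for p in [(97,160),(698,40),(753,330),(143,458)]]); o=C.mean(0)
y=(C[0]+C[3]-C[1]-C[2])/2; print('center',o.round(4),'len',np.linalg.norm(y),np.linalg.norm(C[0]-C[3]),'y ang deg',np.degrees(np.arctan2(y[1],y[0])))
y/=np.linalg.norm(y)
print('nut by base',(o+.088*y).round(4),'piv',(o-.088*y).round(4),'grip by base',o[:2].round(4))
print('dial',f(161,288,.045).round(4),'grip',f(370,228,.079).round(4))
a=f(160,208,.083);b=f(104,345,.083);print('wing c',((a+b)/2).round(4),'L',np.linalg.norm(a-b),'ang',np.degrees(np.arctan2(*(b-a)[1::-1])))
# depth check: points of grip height
M=np.linalg.inv(c['camera_from_world'])
for u,v in [(205,215),(165,222),(168,215),(225,212)]:
  z=c['range_z'][v,u]; p=np.linalg.inv(c['mtx'])@[u,v,1]*z; print(u,v,(M@np.r_[p,1])[:3].round(4))
g=f(64,306,.045);print('green ang',np.degrees(np.arctan2(*(g-f(161,288,.045))[1::-1])))
```

```text
center [0.5155 0.2188 0.012 ] len 0.23454092937467103 0.11577675915786106 y ang deg 100.07094051577901
nut by base [0.5001 0.3055 0.012 ] piv [0.5309 0.1322 0.012 ] grip by base [0.5155 0.2188]
dial [0.4993 0.3059 0.045 ] grip [0.5157 0.2191 0.079 ]
wing c [0.5006 0.3013 0.083 ] L 0.0509374972011747 ang 159.0586885892092
205 215 [0.5142 0.2162 0.0853]
165 222 [0.5033 0.3    0.0751]
168 215 [0.5172 0.2939 0.0763]
225 212 [0.5195 0.1772 0.0816]
green ang 99.00197408013362
```

```bash
cat >> h.py <<'E'
from scipy.spatial.transform import Rotation as R
A=np.radians(100.0); CX=np.array([np.sin(A),-np.cos(A),0]); CY=np.array([np.cos(A),np.sin(A),0]); Z=np.array([0,0,1.])
NUT=np.array([.4998,.3057,.071]); PIV=np.array([.531,.1322,.072])
RD=np.column_stack([CY,CX,-Z])   # pointing down, closing across the lever
def lever_pose(phi,th,back=0,out=0):  # lever angle, tool tilt (deg), mm back along tool
    p,t=np.radians([phi,th]); g=PIV+(.088+out)*(np.cos(p)*CY+np.sin(p)*Z)
    Rt=R.from_rotvec(CX*t)*R.from_matrix(RD); return g+Rt.as_matrix()[:,2]*(.019-back/1000),Rt
def down_pose(g,wing,z):   # wing axis (deg) = tool x
    Rt=R.from_matrix(np.column_stack([[np.cos(np.radians(wing)),np.sin(np.radians(wing)),0],[np.sin(np.radians(wing)),-np.cos(np.radians(wing)),0],-Z]))
    return np.r_[g[:2],z],Rt
def state():
    from plant import telemetry
    s=telemetry.read_state(); q=s['eef_rot']; return s,s['ee_pos'],R.from_quat(q,scalar_first=True)
def show(poses):
    s,p,r=state(); print('t',s['t'],'p',p.round(4),'q',np.round(s['q'],2),'F',np.round(s['force'],1),'w',round(s['grip_width'],3))
    for P,Rt in poses: print((r.inv().apply(P-p)*1000).round(1).tolist(),(r.inv()*Rt).as_rotvec().round(3).tolist())
E
python3 -c "
from h import *
show([lever_pose(1.5,-35,90),lever_pose(1.5,-35,0)])"
```

```text
t 0.05 p [0.173  0.6002 0.2133] q [ 1.19  0.49  1.35  0.    1.3  -0.1 ] F [ 0.3  0.4 -0.2] w 1.0
[-417.0, -234.8, 81.1] [0.339, -0.545, 1.079]
[-439.8, -281.1, 154.9] [0.339, -0.545, 1.079]
```

```bash
python3 -m crank '[{"translation":[-417,-235,40],"dr":[0.339,-0.545,1.079],"jaw":0.6},{"translation":[-417,-235,40],"dr":[0.339,-0.545,1.079],"jaw":0.6},{"translation":[-417,-235,40],"dr":[0.339,-0.545,1.079],"jaw":0.6},{"translation":[-417,-235,40],"dr":[0.339,-0.545,1.079],"jaw":0.6},{"translation":[-417,-235,40],"dr":[0.339,-0.545,1.079],"jaw":0.6},{"translation":[-417,-235,40],"dr":[0.339,-0.545,1.079],"jaw":0.6},{"translation":[-417,-235,40],"dr":[0.339,-0.545,1.079],"jaw":0.6},{"translation":[-417,-235,40],"dr":[0.339,-0.545,1.079],"jaw":0.6},{"translation":[-417,-235,81],"dr":[0.339,-0.545,1.079],"jaw":0.6},{"translation":[-417,-235,81],"dr":[0.339,-0.545,1.079],"jaw":0.6},{"translation":[-417,-235,81],"dr":[0.339,-0.545,1.079],"jaw":0.6},{"translation":[-417,-235,81],"dr":[0.339,-0.545,1.079],"jaw":0.6}]'
python3 - <<'E'
from h import *
show([lever_pose(1.5,-35,90),lever_pose(1.5,-35,0)])
from plant import eyes
c=eyes.camera('wrist'); crop(c,0,0,640,400,1,'pics/w1.png')
print([ (n,pix(c,x).round()) for n,x in (('grip',PIV+.088*CY),('nut',NUT),('piv',PIV))])
E
```

```text
t: 1.55
ee_pos: [0.509, 0.26, 0.1342]
eef_rot: [0.231, 0.613, 0.731, -0.192]
force: [0.1, -0.2, 0.3]
grip_width: 0.602
t 1.55 p [0.509  0.26   0.1342] q [ 0.68  0.69  1.4  -0.53  1.4   0.69] F [ 0.1 -0.2  0.3] w 0.602
[0.2, -0.5, 2.0] [0.003, -0.002, -0.0]
[0.0, -0.7, 92.0] [0.003, -0.002, -0.0]
[('grip', array([317., 213.])), ('nut', array([316., 120.])), ('piv', array([317., 266.]))]
```

View pics/w1.png

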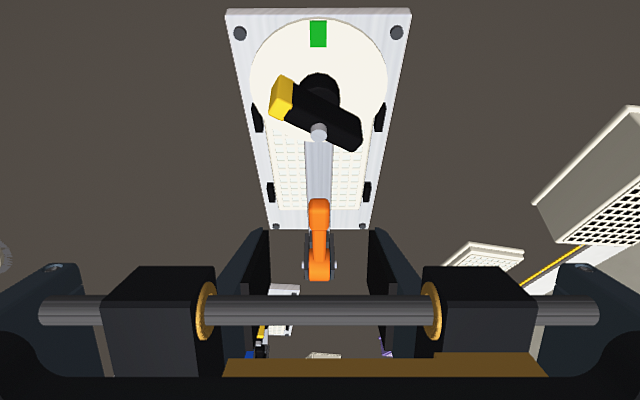

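The wrist view shows the lever centred between the fingers: grip at about (319,212), against a predicted (317,213). Next I move in and close.

```bash
python3 -m crank '[{"translation":[0,0,40],"dr":[0,0,0],"jaw":0.6},{"translation":[0,-0.5,70],"dr":[0,0,0],"jaw":0.6},{"translation":[0,-0.5,85],"dr":[0,0,0],"jaw":0.6},{"translation":[0,-0.5,92],"dr":[0,0,0],"jaw":0.6},{"translation":[0,-0.5,92],"dr":[0,0,0],"jaw":0.6},{"translation":[0,-0.5,92],"dr":[0,0,0],"jaw":0},{"translation":[0,-0.5,92],"dr":[0,0,0],"jaw":0},{"translation":[0,-0.5,92],"dr":[0,0,0],"jaw":0},{"translation":[0,-0.5,92],"dr":[0,0,0],"jaw":0},{"translation":[0,-0.5,92],"dr":[0,0,0],"jaw":0},{"translation":[0,-0.5,92],"dr":[0,0,0],"jaw":0},{"translation":[0,-0.5,92],"dr":[0,0,0],"jaw":0}]'
python3 -c "
from h import *
show([lever_pose(a,a-35) for a in range(5,51,5)])"
```

```text
t: 3.1
ee_pos: [0.5185, 0.2076, 0.0577]
eef_rot: [0.231, 0.613, 0.731, -0.192]
force: [6.3, 0.1, -1.0]
grip_width: 0.176
t 3.1 p [0.5185 0.2076 0.0577] q [ 0.61  0.77  1.52 -0.59  1.21  0.74] F [ 6.3  0.1 -1. ] w 0.176
[-1.7, -0.8, -5.5] [0.003, 0.086, -0.0]
[-5.2, -0.8, -11.4] [0.003, 0.173, -0.0]
[-9.3, -0.8, -17.0] [0.003, 0.26, -0.0]
[-13.8, -0.8, -22.1] [0.003, 0.348, 0.0]
[-18.7, -0.7, -26.9] [0.003, 0.435, 0.0]
[-24.0, -0.7, -31.2] [0.003, 0.522, 0.0]
[-29.7, -0.7, -35.1] [0.003, 0.609, 0.0]
[-35.7, -0.7, -38.4] [0.003, 0.697, 0.001]
[-42.0, -0.7, -41.2] [0.003, 0.784, 0.001]
[-48.5, -0.7, -43.4] [0.003, 0.871, 0.001]
```

It is gripped: 0.176 of full opening is 16 mm, the grip's width. Now I swing the arc.

```bash
python3 -m crank '[{"translation":[-1.7,0.3,-5.5],"dr":[0,0.086,0],"jaw":0},{"translation":[-5.2,0.3,-11.4],"dr":[0,0.173,0],"jaw":0},{"translation":[-9.3,0.3,-17],"dr":[0,0.26,0],"jaw":0},{"translation":[-13.8,0.3,-22.1],"dr":[0,0.348,0],"jaw":0},{"translation":[-18.7,0.3,-26.9],"dr":[0,0.435,0],"jaw":0},{"translation":[-24,0.3,-31.2],"dr":[0,0.522,0],"jaw":0},{"translation":[-29.7,0.3,-35.1],"dr":[0,0.609,0],"jaw":0},{"translation":[-35.7,0.3,-38.4],"dr":[0,0.697,0],"jaw":0},{"translation":[-42,0.3,-41.2],"dr":[0,0.784,0],"jaw":0},{"translation":[-48.5,0.3,-43.4],"dr":[0,0.871,0],"jaw":0},{"translation":[-48.5,0.3,-43.4],"dr":[0,0.871,0],"jaw":0}]'
python3 -c "
from h import *
show([lever_pose(a,a-35) for a in range(55,86,5)])"
```

```text
t: 4.47
ee_pos: [0.5216, 0.1916, 0.1212]
eef_rot: [-0.099, 0.638, 0.759, 0.085]
force: [4.9, -0.1, -3.1]
grip_width: 0.174
t 4.475 p [0.5216 0.1916 0.1212] q [ 0.08  0.51  1.66  0.31  1.01 -0.27] F [ 4.9 -0.1 -3.1] w 0.174
[-1.7, -1.0, -5.7] [0.003, 0.087, -0.002]
[-5.3, -1.0, -11.6] [0.003, 0.174, -0.002]
[-9.3, -1.0, -17.1] [0.003, 0.261, -0.002]
[-13.8, -0.9, -22.3] [0.003, 0.349, -0.001]
[-18.7, -0.9, -27.1] [0.003, 0.436, -0.001]
[-24.1, -0.9, -31.4] [0.003, 0.523, -0.001]
[-29.8, -0.9, -35.2] [0.003, 0.61, -0.001]
```

```bash
python3 -m crank '[{"translation":[-1.7,0.3,-5.7],"dr":[0,0.087,0],"jaw":0},{"translation":[-5.3,0.3,-11.6],"dr":[0,0.174,0],"jaw":0},{"translation":[-9.3,0.3,-17.1],"dr":[0,0.261,0],"jaw":0},{"translation":[-13.8,0.3,-22.3],"dr":[0,0.349,0],"jaw":0},{"translation":[-18.7,0.3,-27.1],"dr":[0,0.436,0],"jaw":0},{"translation":[-24.1,0.3,-31.4],"dr":[0,0.523,0],"jaw":0},{"translation":[-29.8,0.3,-35.2],"dr":[0,0.61,0],"jaw":0},{"translation":[-29.8,0.3,-35.2],"dr":[0,0.61,0],"jaw":0},{"translation":[-29.8,0.3,-35.2],"dr":[0,0.61,0],"jaw":0}]'
python3 - <<'E'
from h import *
from plant import eyes
show([lever_pose(85,50,0)])
c=eyes.camera('scene'); crop(c,0,0,640,400,1.25,'pics/s1.png'); print(pix(c,PIV),pix(c,PIV+.088*Z))
E
```

```text
t: 5.6
ee_pos: [0.5282, 0.1547, 0.1464]
eef_rot: [-0.322, 0.583, 0.695, 0.271]
force: [7.8, -0.5, -6.3]
grip_width: 0.172
t 5.6 p [0.5282 0.1547 0.1464] q [-0.29  0.68  1.62  0.77  1.39 -0.83] F [ 7.8 -0.5 -6.3] w 0.172
[0.5, -1.1, -1.0] [0.001, 0.004, 0.0]
[378.73436284 192.10042406] [383.27738567 159.90722077]
```

View pics/s1.png

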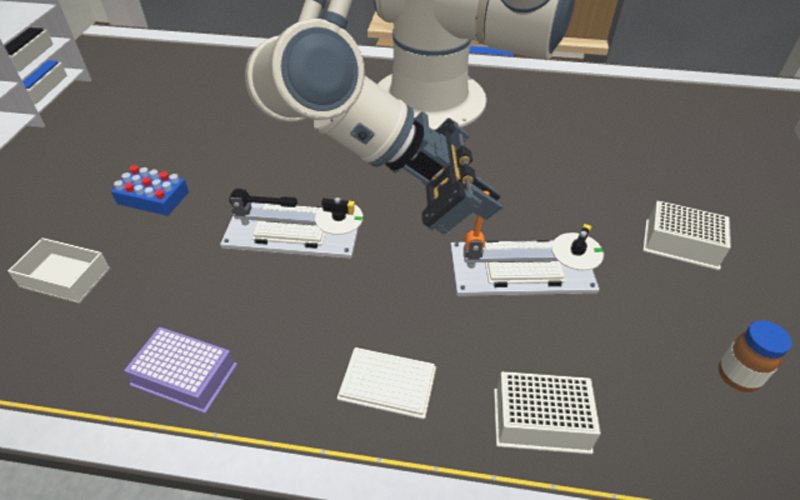

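The lever stands upright at about (480,225) in the picture, held by the gripper, and the black clamp is clear. Next I release, back off and rise.

```bash
python3 -m crank '[{"translation":[0,0,0],"dr":[0,0,0],"jaw":0.6},{"translation":[0,0,0],"dr":[0,0,0],"jaw":0.6},{"translation":[0,0,0],"dr":[0,0,0],"jaw":0.6},{"translation":[0,0,-30],"dr":[0,0,0],"jaw":0.6},{"translation":[0,0,-80],"dr":[0,0,0],"jaw":0.6},{"translation":[0,0,-110],"dr":[0,0,0],"jaw":0.6},{"translation":[30,0,-140],"dr":[0,0,0],"jaw":0.6},{"translation":[60,0,-160],"dr":[0,0,0],"jaw":0.6}]'
python3 -c "
from h import *
show([down_pose(NUT,159,.25),down_pose(NUT,159,.13)])"
```

```text
t: 6.65
ee_pos: [0.5417, 0.0723, 0.2974]
eef_rot: [-0.323, 0.583, 0.695, 0.271]
force: [0.2, 0.5, -0.3]
grip_width: 0.599
t 6.65 p [0.5417 0.0723 0.2974] q [-0.41  0.53  1.41  0.7   1.74 -0.66] F [ 0.2  0.5 -0.3] w 0.599
[116.5, -0.9, 211.9] [0.448, -0.79, -0.962]
[24.8, -0.9, 289.2] [0.448, -0.79, -0.962]
```

```bash
python3 -m crank '[{"translation":[116.5,-1,212],"dr":[0.448,-0.79,-0.962],"jaw":0.6},{"translation":[116.5,-1,212],"dr":[0.448,-0.79,-0.962],"jaw":0.6},{"translation":[116.5,-1,212],"dr":[0.448,-0.79,-0.962],"jaw":0.6},{"translation":[116.5,-1,212],"dr":[0.448,-0.79,-0.962],"jaw":0.6},{"translation":[116.5,-1,212],"dr":[0.448,-0.79,-0.962],"jaw":0.6},{"translation":[116.5,-1,212],"dr":[0.448,-0.79,-0.962],"jaw":0.6},{"translation":[116.5,-1,212],"dr":[0.448,-0.79,-0.962],"jaw":0.6},{"translation":[116.5,-1,212],"dr":[0.448,-0.79,-0.962],"jaw":0.6},{"translation":[116.5,-1,212],"dr":[0.448,-0.79,-0.962],"jaw":0.6},{"translation":[25,-1,289],"dr":[0.448,-0.79,-0.962],"jaw":0.6},{"translation":[25,-1,289],"dr":[0.448,-0.79,-0.962],"jaw":0.6},{"translation":[25,-1,289],"dr":[0.448,-0.79,-0.962],"jaw":0.6}]'
python3 - <<'E'
from h import *
from plant import eyes
show([down_pose(NUT,159,.12),down_pose(NUT,159,.056)])
c=eyes.camera('wrist'); crop(c,0,0,640,400,1.25,'pics/w2.png'); import pickle; pickle.dump(c,open('w2.pkl','wb'))
N=NUT+[0,0,.012]
print([(1.25*pix(c,x)).round() for x in (N,N+.028*np.array([np.cos(np.radians(159)),np.sin(np.radians(159)),0]),N-.028*np.array([np.cos(np.radians(159)),np.sin(np.radians(159)),0]))])
E
```

```text
t: 8.15
ee_pos: [0.4976, 0.3041, 0.1259]
eef_rot: [-0.004, 0.184, 0.983, -0.002]
force: [0.6, -0.6, 0.7]
grip_width: 0.602
t 8.15 p [0.4976 0.3041 0.1259] q [ 0.45  0.54  1.55  0.    1.07 -0.76] F [ 0.6 -0.6  0.7] w 0.602
[-1.5, 2.3, 5.9] [-0.005, -0.007, -0.003]
[-1.9, 2.6, 69.9] [-0.005, -0.007, -0.003]
[array([402., 289.]), array([402., 240.]), array([402., 336.])]
```

View pics/w2.png

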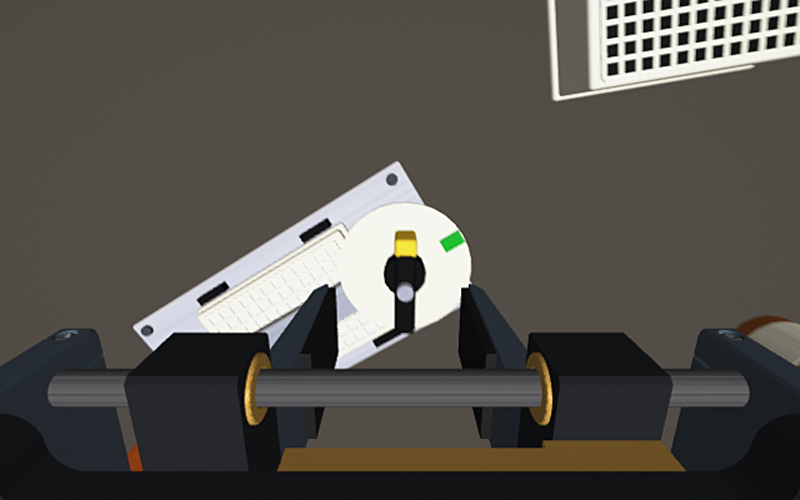

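The wing runs straight up the picture from (405,232) to (404,333), so the yaw is right and it sits about 1.3 mm to the tool +y side. That agrees with the +x side force on the lever earlier. Now I descend and grip.

```bash
sed -i 's/^def lever_pose/NUT=NUT+.0012*CX; PIV=PIV+.001*CX\ndef lever_pose/' h.py
python3 -m crank '[{"translation":[-2,3.8,35],"dr":[0,0,0],"jaw":0.6},{"translation":[-2,3.8,60],"dr":[0,0,0],"jaw":0.6},{"translation":[-2,3.8,70],"dr":[0,0,0],"jaw":0.6},{"translation":[-2,3.8,70],"dr":[0,0,0],"jaw":0.6},{"translation":[-2,3.8,70],"dr":[0,0,0],"jaw":0},{"translation":[-2,3.8,70],"dr":[0,0,0],"jaw":0},{"translation":[-2,3.8,70],"dr":[0,0,0],"jaw":0},{"translation":[-2,3.8,70],"dr":[0,0,0],"jaw":0},{"translation":[-2,3.8,70],"dr":[0,0,0],"jaw":0},{"translation":[-2,3.8,70],"dr":[0,0,0],"jaw":0},{"translation":[-2,3.8,70],"dr":[0,0,0],"jaw":0}]'
python3 -c "
from h import *
show([down_pose(NUT,w,.056) for w in (159,130,100)])"
```

```text
t: 9.57
ee_pos: [0.502, 0.3071, 0.0607]
eef_rot: [-0.0, 0.181, 0.983, -0.001]
force: [-9.0, -21.3, 34.3]
grip_width: 0.148
t 9.575 p [0.502  0.3071 0.0607] q [ 0.45  0.63  1.59 -0.    0.92 -0.76] F [ -9.  -21.3  34.3] w 0.148
[0.5, -1.5, 4.7] [-0.003, -0.0, 0.002]
[0.5, -1.5, 4.7] [-0.003, 0.001, 0.508]
[0.5, -1.5, 4.7] [-0.002, 0.001, 1.031]
```

Upward force of 34 N: the fingertips are on the nut's hub collar, and the +y shift was too large. I'll open, raise 8 mm, shift back and re-grip.

```bash
python3 -m crank '[{"translation":[0,0,-4],"dr":[0,0,0],"jaw":0.4},{"translation":[0,-1.3,-8],"dr":[0,0,0],"jaw":0.4},{"translation":[0,-1.3,-8],"dr":[0,0,0],"jaw":0.4},{"translation":[0,-1.3,-8],"dr":[0,0,0],"jaw":0},{"translation":[0,-1.3,-8],"dr":[0,0,0],"jaw":0},{"translation":[0,-1.3,-8],"dr":[0,0,0],"jaw":0},{"translation":[0,-1.3,-8],"dr":[0,0,0],"jaw":0},{"translation":[0,-1.3,-8],"dr":[0,0,0],"jaw":0}]'
python3 -c "
from h import *
show([down_pose(NUT,w,.064) for w in (159,130,100)])"
```

```text
t: 10.58
ee_pos: [0.5014, 0.3063, 0.0669]
eef_rot: [-0.001, 0.182, 0.983, -0.001]
force: [-2.3, -12.6, 7.1]
grip_width: 0.13
t 10.575 p [0.5014 0.3063 0.0669] q [ 0.45  0.62  1.59 -0.    0.94 -0.76] F [ -2.3 -12.6   7.1] w 0.13
[0.3, -0.5, 2.9] [-0.003, -0.001, 0.001]
[0.3, -0.5, 2.9] [-0.003, -0.0, 0.508]
[0.3, -0.5, 2.9] [-0.003, 0.0, 1.031]
```

```bash
python3 -m crank '[{"translation":[0,-0.7,-1],"dr":[0,0,0.1],"jaw":0},{"translation":[0,-0.7,-1],"dr":[0,0,0.22],"jaw":0},{"translation":[0,-0.7,-1],"dr":[0,0,0.34],"jaw":0},{"translation":[0,-0.7,-1],"dr":[0,0,0.46],"jaw":0},{"translation":[0,-0.7,-1],"dr":[0,0,0.58],"jaw":0},{"translation":[0,-0.7,-1],"dr":[0,0,0.7],"jaw":0},{"translation":[0,-0.7,-1],"dr":[0,0,0.82],"jaw":0},{"translation":[0,-0.7,-1],"dr":[0,0,0.94],"jaw":0},{"translation":[0,-0.7,-1],"dr":[0,0,1.04],"jaw":0},{"translation":[0,-0.7,-1],"dr":[0,0,1.04],"jaw":0},{"translation":[0,-0.7,-1],"dr":[0,0,1.04],"jaw":0},{"translation":[0,-0.7,-1],"dr":[0,0,1.04],"jaw":0}]'
python3 -m crank '[{"translation":[0,0,0],"dr":[0,0,0],"jaw":0.5},{"translation":[0,0,0],"dr":[0,0,0],"jaw":0.5},{"translation":[0,0,0],"dr":[0,0,0],"jaw":0.5},{"translation":[0,0,-30],"dr":[0,0,0],"jaw":0.5},{"translation":[0,0,-70],"dr":[0,0,0],"jaw":0.5},{"translation":[0,0,-70],"dr":[0,0,0],"jaw":0.5}]'
python3 - <<'E'
from h import *
from plant import eyes
show([])
c=eyes.camera('wrist'); crop(c,0,0,640,400,1.25,'pics/w3.png')
c=eyes.camera('top'); crop(c,140,160,140,100,5.7,'pics/t3.png')
E
```

```text
t: 12.08
ee_pos: [0.5009, 0.3058, 0.067]
eef_rot: [-0.0, 0.646, 0.763, -0.002]
force: [1.4, -7.8, -9.9]
grip_width: 0.129
t: 12.82
ee_pos: [0.5036, 0.3081, 0.141]
eef_rot: [0.001, 0.646, 0.763, 0.003]
force: [0.3, -0.1, -0.9]
grip_width: 0.501
t 12.825 p [0.5036 0.3081 0.141 ] q [0.45 0.52 1.52 0.   1.09 0.28] F [ 0.3 -0.1 -0.9] w 0.501
```

View pics/w3.png

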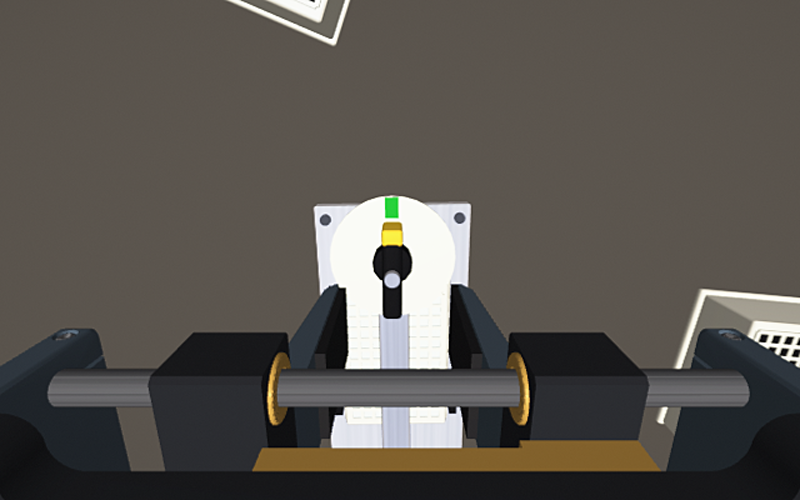

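The yellow end (392,233) lines up with the green mark (392,207) and the bar. Now I go back over the lever to the same grasp pose.

```bash
python3 -c "
from h import *
P,r=lever_pose(85,50,110); print(P)
P2=P.copy(); P2[2]+=.09
show([down_pose(NUT,100,.29),(P2,r),(P,r)])"
```

```text
[0.542758   0.07127584 0.21815881]
t 12.925 p [0.502  0.3073 0.1382] q [0.45 0.52 1.53 0.   1.09 0.28] F [-0.3 -0.  -0.8] w 0.5
[-1.1, -1.2, -151.8] [0.001, -0.001, -0.009]
[-239.4, 1.4, -170.1] [0.005, 0.872, -0.008]
[-239.4, 1.3, -80.1] [0.005, 0.872, -0.008]
```

```bash
python3 -m crank '[{"translation":[0,0,-60],"dr":[0,0,0],"jaw":0.6},{"translation":[0,0,-120],"dr":[0,0,0],"jaw":0.6},{"translation":[-30,0,-170],"dr":[0,0.1,0],"jaw":0.6},{"translation":[-80,1,-180],"dr":[0,0.25,0],"jaw":0.6},{"translation":[-130,1,-180],"dr":[0,0.42,0],"jaw":0.6},{"translation":[-180,1.4,-175],"dr":[0,0.6,0],"jaw":0.6},{"translation":[-239,1.4,-170],"dr":[0,0.75,0],"jaw":0.6},{"translation":[-239,1.4,-170],"dr":[0.005,0.872,-0.008],"jaw":0.6},{"translation":[-239,1.4,-170],"dr":[0.005,0.872,-0.008],"jaw":0.6},{"translation":[-239,1.4,-125],"dr":[0.005,0.872,-0.008],"jaw":0.6},{"translation":[-239,1.4,-80],"dr":[0.005,0.872,-0.008],"jaw":0.6},{"translation":[-239,1.4,-80],"dr":[0.005,0.872,-0.008],"jaw":0.6}]'
python3 - <<'E'
from h import *
from plant import eyes
c=eyes.camera('wrist'); crop(c,0,0,640,400,1.25,'pics/w4.png')
show([lever_pose(85,50)]); print(1.25*pix(c,PIV+.103*(np.cos(1.48)*CY+np.sin(1.48)*Z)))
E
```

```text
t: 14.42
ee_pos: [0.5414, 0.0731, 0.2162]
eef_rot: [-0.326, 0.583, 0.694, 0.27]
force: [-0.5, 0.8, 0.7]
grip_width: 0.601
t 14.475 p [0.5423 0.0728 0.2181] q [-0.41  0.62  1.48  0.69  1.61 -0.77] F [ 0.2 -0.   0.9] w 0.6
[-1.0, 0.5, 108.8] [-0.003, -0.0, -0.002]
[400.35592341 243.29346523]
```

View pics/w4.png

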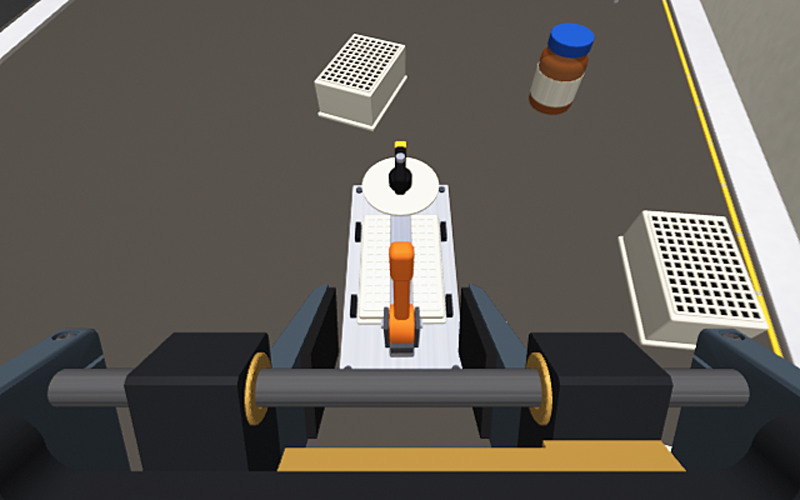

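The lever tip is at (401,245), against a predicted (400,243), and is centred. I approach and grip.

```bash
python3 -m crank '[{"translation":[-1,0.7,45],"dr":[0,0,0],"jaw":0.6},{"translation":[-1,0.7,85],"dr":[0,0,0],"jaw":0.6},{"translation":[-1,0.7,105],"dr":[0,0,0],"jaw":0.6},{"translation":[-1,0.7,109],"dr":[0,0,0],"jaw":0.6},{"translation":[-1,0.7,109],"dr":[0,0,0],"jaw":0},{"translation":[-1,0.7,109],"dr":[0,0,0],"jaw":0},{"translation":[-1,0.7,109],"dr":[0,0,0],"jaw":0},{"translation":[-1,0.7,109],"dr":[0,0,0],"jaw":0},{"translation":[-1,0.7,109],"dr":[0,0,0],"jaw":0},{"translation":[-1,0.7,109],"dr":[0,0,0],"jaw":0},{"translation":[-1,0.7,109],"dr":[0,0,0],"jaw":0}]'
python3 -c "
from h import *
show([lever_pose(a,a-35) for a in (80,75,70,65,60,55,50,45,40)])"
```

```text
t: 15.85
ee_pos: [0.5288, 0.1532, 0.1473]
eef_rot: [-0.324, 0.583, 0.694, 0.271]
force: [-3.2, -4.6, 5.1]
grip_width: 0.175
t 15.85 p [0.5288 0.1532 0.1473] q [-0.29  0.68  1.62  0.77  1.4  -0.83] F [-3.2 -4.6  5.1] w 0.175
[3.3, -0.5, 7.2] [-0.001, -0.087, -0.001]
[5.2, -0.5, 13.8] [-0.001, -0.174, -0.001]
[6.5, -0.5, 20.5] [-0.001, -0.262, -0.001]
[7.2, -0.4, 27.3] [-0.001, -0.349, -0.001]
[7.4, -0.4, 34.2] [-0.001, -0.436, -0.001]
[6.9, -0.4, 41.0] [-0.001, -0.524, -0.001]
[5.8, -0.4, 47.8] [-0.001, -0.611, -0.001]
[4.2, -0.4, 54.5] [-0.001, -0.698, -0.0]
[2.0, -0.4, 60.9] [-0.001, -0.785, -0.0]
```

```bash
python3 -m crank '[{"translation":[3,-0.5,7],"dr":[0,-0.087,0],"jaw":0},{"translation":[5.2,-0.5,13.8],"dr":[0,-0.174,0],"jaw":0},{"translation":[6.5,-0.5,20.5],"dr":[0,-0.262,0],"jaw":0},{"translation":[7.2,-0.5,27.3],"dr":[0,-0.349,0],"jaw":0},{"translation":[7.4,-0.5,34.2],"dr":[0,-0.436,0],"jaw":0},{"translation":[6.9,-0.5,41],"dr":[0,-0.524,0],"jaw":0},{"translation":[5.8,-0.5,47.8],"dr":[0,-0.611,0],"jaw":0},{"translation":[4.2,-0.5,54.5],"dr":[0,-0.698,0],"jaw":0},{"translation":[2,-0.5,60.9],"dr":[0,-0.785,0],"jaw":0},{"translation":[2,-0.5,60.9],"dr":[0,-0.785,0],"jaw":0}]'
python3 -c "
from h import *
show([lever_pose(a,a-35) for a in (35,30,25,20,15,10,5,0,-1)])"
```

```text
t: 17.1
ee_pos: [0.5199, 0.201, 0.1092]
eef_rot: [-0.033, 0.641, 0.766, 0.027]
force: [0.7, -2.7, -0.4]
grip_width: 0.174
t 17.1 p [0.5199 0.201  0.1092] q [ 0.21  0.52  1.64  0.1   0.98 -0.03] F [ 0.7 -2.7 -0.4] w 0.174
[1.9, -0.0, 5.9] [-0.001, -0.085, 0.003]
[3.8, 0.0, 12.5] [-0.001, -0.172, 0.003]
[5.1, 0.0, 19.3] [-0.001, -0.259, 0.003]
[5.9, 0.0, 26.1] [-0.001, -0.347, 0.003]
[6.0, 0.0, 32.9] [-0.0, -0.434, 0.003]
[5.6, 0.0, 39.8] [-0.0, -0.521, 0.003]
[4.5, 0.0, 46.6] [-0.0, -0.608, 0.003]
[2.9, 0.0, 53.2] [-0.0, -0.696, 0.003]
[2.5, 0.0, 54.6] [-0.0, -0.713, 0.003]
```

```bash
python3 -m crank '[{"translation":[1.9,0,6],"dr":[0,-0.085,0],"jaw":0},{"translation":[3.8,0,12.5],"dr":[0,-0.172,0],"jaw":0},{"translation":[5.1,0,19.3],"dr":[0,-0.259,0],"jaw":0},{"translation":[5.9,0,26.1],"dr":[0,-0.347,0],"jaw":0},{"translation":[6,0,32.9],"dr":[0,-0.434,0],"jaw":0},{"translation":[5.6,0,39.8],"dr":[0,-0.521,0],"jaw":0},{"translation":[4.5,0,46.6],"dr":[0,-0.608,0],"jaw":0},{"translation":[2.9,0,53.2],"dr":[0,-0.696,0],"jaw":0},{"translation":[2.9,0,53.2],"dr":[0,-0.696,0],"jaw":0},{"translation":[2.9,0,53.2],"dr":[0,-0.696,0],"jaw":0}]'
python3 -c "
from h import *
show([lever_pose(0,-35),lever_pose(1.5,-35)])"
```

```text
t: 18.35
ee_pos: [0.5186, 0.2087, 0.0565]
eef_rot: [0.228, 0.613, 0.731, -0.192]
force: [-3.8, 8.6, -0.8]
grip_width: 0.173
t 18.35 p [0.5186 0.2087 0.0565] q [ 0.6   0.77  1.51 -0.59  1.21  0.74] F [-3.8  8.6 -0.8] w 0.173
[-0.3, -0.1, 0.3] [-0.001, -0.005, 0.001]
[-1.6, -0.1, -1.6] [-0.001, -0.005, 0.001]
```

```bash
python3 -m crank '[{"translation":[0,0,0],"dr":[0,0,0],"jaw":0.6},{"translation":[0,0,0],"dr":[0,0,0],"jaw":0.6},{"translation":[0,0,0],"dr":[0,0,0],"jaw":0.6},{"translation":[0,0,-30],"dr":[0,0,0],"jaw":0.6},{"translation":[0,0,-80],"dr":[0,0,0],"jaw":0.6},{"translation":[0,0,-130],"dr":[0,0,0],"jaw":0.6},{"translation":[0,0,-180],"dr":[0,0,0],"jaw":0.6},{"translation":[0,0,-180],"dr":[0,0,0],"jaw":0.6},{"translation":[0,0,-180],"dr":[0,0,0],"jaw":0.6}]'
python3 - <<'E'
from h import *
from plant import eyes
c=eyes.camera('wrist'); s=eyes.camera('scene')
a=cv2.resize(c['color'][0:300,150:490],None,fx=1.17,fy=1.17); b=cv2.resize(s['color'][150:260,320:520],None,fx=2,fy=2,interpolation=cv2.INTER_CUBIC)
b=cv2.copyMakeBorder(b,0,a.shape[0]-b.shape[0],0,0,cv2.BORDER_CONSTANT); cv2.imwrite('pics/e.png',np.hstack([a,b])); show([])
M=np.linalg.inv(c['camera_from_world'])
for d in (0.02,.04,.06,.08,.088,.1):
  u,v=pix(c,PIV+d*CY+.006*Z).round().astype(int); z=c['range_z'][v,u]; print(d,(M@np.r_[np.linalg.inv(c['mtx'])@[u,v,1]*z,1])[:3].round(4))
E
```

```text
t: 19.48
ee_pos: [0.5008, 0.3087, 0.2039]
eef_rot: [0.229, 0.613, 0.731, -0.193]
force: [0.7, 0.4, -1.0]
grip_width: 0.601
t 19.575 p [0.5007 0.3081 0.2034] q [ 0.74  0.65  1.25 -0.5   1.59  0.65] F [-0.2 -0.4 -0.2] w 0.598
0.02 [0.5291 0.1473 0.0752]
0.04 [0.5259 0.1655 0.0738]
0.06 [0.522  0.1873 0.0748]
0.08 [0.5178 0.2113 0.0778]
0.088 [0.5162 0.22   0.0786]
0.1 [0.5143 0.2309 0.0776]
```

View pics/e.png

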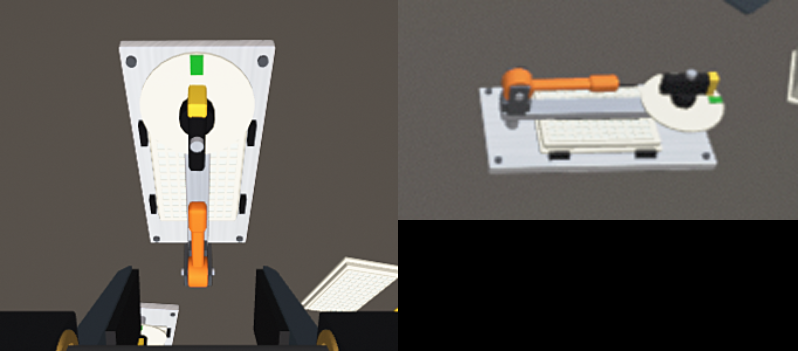

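The lever lies flat: its top is at 0.0786 m at the grip, where 0.079 m means shut and level. The yellow end (198,100) is in line with the green mark (197,65). The arm is clear.

```bash
python3 -c "
from plant import order
print(order.close_job())"
```

```text
the job is handed in; nothing more can be done
None
```

I flipped the orange lever up to about 85°, turned the wing nut about 1.04 rad clockwise to the green mark, and flipped the lever back down flat. I handed the job in at about 19.6 s of the 64 s allowed; the hand-in gives no verdict.

- **Last checks:** The grip's top measured 78.6 mm high, where 79 mm means shut and level. The yellow end was in line with the green mark. The gripper was open and clear of everything, with no force on the tool, and I never approached the black-lever clamp.
- **What went wrong:** The first grip on the nut went too low. The fingertips pressed with about 34 N, probably on the nut's hub. I opened, raised the gripper 8 mm and gripped again. The wrist force I read stayed well below the 120 N limit.

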